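# Bring the sharps tub to the front of the supply carousel

## Robot

A 6-joint arm with a two-finger parallel gripper is mounted at the origin on the work surface. World frame = base frame: x ahead of the robot, y to its left, z up, the work surface at z = 0. Lengths are in m, angles in rad, forces in N, time in s.
With the tool pointing down it reaches from about 0.325 to 0.9 m from the base axis. Payload 3.5 kg.
Tool frame: the origin (TCP) lies at the very end of the fingers, on their centre line; the grasp point (between the pads) lies 19 mm behind it; z points along the fingers, y is the line along which they close (so a half turn about z gives the same grasp; the last joint's range is limited). The gripper opens to 85 mm and grips with 20 to 120 N. Pads are 22 mm wide; open, the fingers measure 114 mm over their backs; the gripper's body (76 mm by 85 mm) begins 54 mm behind the grasp point. The pads swing forward as they close: fully open they stand 13 mm farther back than shut.
Start: joints at [-1.214, 0.276, -0.026, 1.268, 0, 1.467], TCP at [0.277, -0.56, 0.231] pointing down, gripper open.
Joint ranges: [-3.12, 3.12], [-0.85, 1.88], [-1.08, 1.24], [-1.95, 2.15], [-1.57, 1.53], [-3.14, 3.14]. Speed limits (rad/s): [2.57, 2.57, 3.14, 3.14, 3.14, 3.14].

## Interface

Orientations are given as a unit quaternion [w, x, y, z].
In Python, from station import reach, servo_line, move_joints, set_gripper, dwell, ik, read_state, camera, PlanningError, finish_job gives the robot as it stands. The module is installed in compiled form; this text tells all that it offers. Calls block until the motion is done:
- reach(position, orientation): joint-space move of the TCP to a pose.
- servo_line(position, frame=None, vel=0.15): straight line of the TCP; frame=None keeps the orientation; vel is the mean speed in m/s.
- move_joints(angles): joint-space move.
- set_gripper(opening): finger opening in m; the grip force is fixed at half the most; returns when the fingers have stopped.
- dwell(seconds).
- ik(position, orientation): joint angles nearest the present ones, or None.
- read_state(): the state.
- camera(name): name is "scene" or "top" or "wrist"; returns a dict with "color" (400x640x3 uint8, red, green, blue), "z_map" (400x640 float32, m along the optical axis (not along the pixel's ray), 0 where there is no reading), "fx", "fy", "cx", "cy" (pixels), "k1" (the pictures are not rectified: a ray, as slopes to the right and down, at radius r is drawn at 1 + k1 r^2 times it, then the intrinsics apply), "extrinsics" (4x4, takes a point from camera to world coordinates). Camera axes: x right, y up, looking along -z (the intrinsics and any distortion apply to the point x, -y, -z); pixel columns grow to the right and rows downward; lengths in m; the calibration is good to about 2 mm. A picture is of the moment at which its call begins.
A pose or a line that the arm cannot do raises PlanningError and nothing moves.
- finish_job(): hands the job in; it is judged then, once.
The state is a dict: "time": time; "joints": joint angles; "qd": joint speeds; "effort": joint torques, N m; "ee_pos": TCP position; "tcp_rot": TCP orientation; "force": force on the tool from outside, world axes, zero at the start; "ft_torque": the same for the moment, N m; "gripper_width": finger opening in m; "grip_force": force on a finger pad.
Only numpy, scipy, OpenCV 4.12 (cv2) and the standard library are available. Lean on these libraries where they do the work, as an engineer would, in place of code of your own. Each camera call takes 0.05 s, during which the arm holds its last target. There are 200 camera calls.

## Task

Turn the supply carousel by gently pushing the finger pegs on its rim until the small yellow sharps tub with the red lid is at the front, squarely in line with the green arrow on the foot, and leave it standing still there. Do not push on, lift or tip the supplies in the carousel, and leave everything around it where it is.

Things in the scene. Friction and masses are not known exactly. Their poses are not given: they have to be found in the camera images.
- carousel_foot: Grey round foot under the turntable, fixed: diameter 250 mm, 12 mm high; a white tongue (60 mm wide, 10 mm high) sticks out at its front to 200 mm from the axis. Origin on the turning axis at table height; its -x axis points to the front (roughly towards the robot, up to 25 degrees either way), z up.
- arrow (a point): Middle of the green arrow on the white tongue that marks the front, 170 mm from the axis, 12 mm above the table (arrow 50 mm long); it points from the front in towards the axis.
- turntable: White turning deck: diameter 280 mm, 12 mm thick, top 26 mm above the table. Origin on the axis at its underside; x, y turn with it, z up. Turns without stops either way; friction (0.12 N m, 1 N at the rim) keeps it where it is left. Four grey pockets (60 mm across, walls 12 mm high) 68 mm from the axis at 0, 90, 180, 270 degrees from its x axis. Steel post on the axis, top 86 mm above the table.
- first_peg (a point): Half-way up one of the eight upright teal finger pegs on the turntable's rim, 48 mm above the table. Each is 12 mm in diameter and 45 mm high (26 to 71 mm above the table), 130 mm from the axis; they stand 45 degrees apart, this one at 22.5 degrees from the turntable's x axis.
- sharps_tub: The item to bring to the front: small yellow sharps tub, diameter 47 mm at the foot to 53 mm, 70 mm high, with a red lid. It stands loose, upright, in one of the four pockets of the turntable (any of them, differing from run to run), 3 mm of play; origin at the centre of its underside, z up.
- gel_bottle: Small sky-blue gel bottle with a white cap, diameter 47 mm, 70 mm high. It stands loose, upright, in one of the four pockets of the turntable (any of them, differing from run to run), 3 mm of play; origin at the centre of its underside, z up.
- strip_vial: Black test-strip vial with a white cap and a white label round its lower half, diameter 47 mm, 60 mm high. It stands loose, upright, in one of the four pockets of the turntable (any of them, differing from run to run), 3 mm of play; origin at the centre of its underside, z up.
- swab_jar: White swab jar with a teal lid, diameter 47 mm, 65 mm high. It stands loose, upright, in one of the four pockets of the turntable (any of them, differing from run to run), 3 mm of play; origin at the centre of its underside, z up.
- pump_bottle: Bystander: large sky-blue pump bottle with white pump, diameter 68 mm, 184 mm high, loose on the table to the left; origin at the centre of its underside.
- gauze_stack: Bystander: stack of white gauze sachets, 80 x 80 x 24 mm, loose on the table; origin at the centre of its underside.
- zip_case: Bystander: dark grey zip case, 110 x 160 x 35 mm, loose on the table to the right; origin at the centre of its underside.
- meter: Bystander: black hand-held meter with a grey-green screen, 55 x 90 x 18 mm, loose on the table; origin at the centre of its underside.
- dish: Bystander: red bowl, diameter 120 mm, 35 mm high, loose on the table; origin at the centre of its underside.
Not all that is in view belongs to the job. What is shaped like the gel_bottle but pink is not meant.

How it is judged:
At the end, for the whole second after the job is handed in: The sharps tub is on the front side of the carousel with its centre within 10 mm sideways of the arrow's line, the turntable is at rest, all four supplies stand upright in pockets of the turntable, and no bystander on the table has moved by more than 30 mm (y of sharps_tub in the frame of carousel_foot between -0.01 and 0.01 m and x of sharps_tub in the frame of carousel_foot below -0.05 m and angular speed of turntable below 0.05 rad/s and angle between each of sharps_tub, gel_bottle, strip_vial, swab_jar's own z axis and vertical below 0.15 rad and z of each of sharps_tub, gel_bottle, strip_vial, swab_jar in the frame of turntable below 0.018 m and horizontal distance between sharps_tub and turntable between 0.056 and 0.08 m and horizontal distance between gel_bottle and turntable between 0.056 and 0.08 m and horizontal distance between strip_vial and turntable between 0.056 and 0.08 m and horizontal distance between swab_jar and turntable between 0.056 and 0.08 m and distance of each of pump_bottle, gauze_stack, zip_case, meter, dish from where it was at the start of the episode below 0.03 m); the robot touches nothing.
It fails at once if a supply on the carousel is lifted out of its pocket or tipped over (z of any of sharps_tub, gel_bottle, strip_vial, swab_jar in the frame of turntable above 0.03 m or angle between any of sharps_tub, gel_bottle, strip_vial, swab_jar's own z axis and vertical above 0.5 rad).
It fails at once if the robot pushes on one of the supplies (over 2 N) instead of on the carousel (contact force between any of the fingers, the arm and sharps_tub above 2 N or contact force between any of the fingers, the arm and gel_bottle above 2 N or contact force between any of the fingers, the arm and strip_vial above 2 N or contact force between any of the fingers, the arm and swab_jar above 2 N).
It fails at once if the turntable is squeezed or shoved roughly (over 30 N) (contact force between the fingers and turntable above 30 N).
It fails at once if the turntable is flung round (over 3 rad/s) (angular speed of turntable above 3 rad/s).
It fails at once if something lying on the table around the carousel is moved by more than 30 mm (distance of any of pump_bottle, gauze_stack, zip_case, meter, dish from where it was at the start of the episode above 0.03 m).
It also fails if it takes over 61 s, if anything falls off the work surface, if the arm or the gripper's body presses on something with over 40 N, if the wrist force passes 120 N, or if a joint passes its speed limit or range.

## Working session

There is one attempt and no reset: what is moved stays moved. The work goes in short steps, each a Python script; the robot and the scene stay as the last script left them, time stands still between calls to the robot, and variables do not carry over. Pictures are saved under pics/ and viewed, at most 10 in all, crops included, and the job is handed in when it is done.

```bash
mkdir -p pics; python3 - <<'E'
from station import *
import cv2,numpy as np,pickle
s=read_state();print(s['time'],s['ee_pos'],s['tcp_rot'])
for n in("scene","top"):
    c=camera(n);pickle.dump(c,open(f'{n}.pkl','wb'));cv2.imwrite(f'pics/{n}0.png',c['color'][:,:,::-1]);print(n,c['fx'],c['cx'],c['cy'],c['k1'],c['extrinsics'].round(3).tolist())
E
```

```text
0.0 [ 0.27705685 -0.55937236  0.23017573] [-1.09276942e-03  9.73692542e-01  2.27863154e-01 -1.47812213e-04]
scene 397.8445741996674 322.83562049705967 201.72917224793574 -0.012861887991474117 [[0.884, -0.343, 0.318, 0.859], [0.467, 0.651, -0.598, -0.639], [-0.002, 0.677, 0.736, 0.885], [0.0, 0.0, 0.0, 1.0]]
top 374.81459702409416 320.2545717740145 202.4005645480475 -0.08406020751945904 [[-0.019, 0.998, -0.055, 0.435], [-1.0, -0.02, -0.006, -0.01], [-0.007, 0.055, 0.998, 1.154], [0.0, 0.0, 0.0, 1.0]]
```

View pics/top0.png

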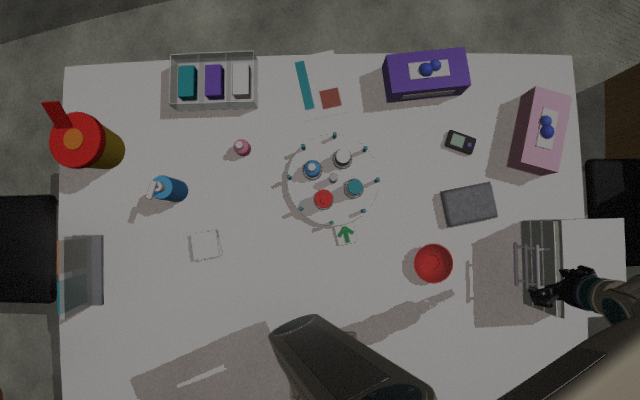

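View pics/scene0.png

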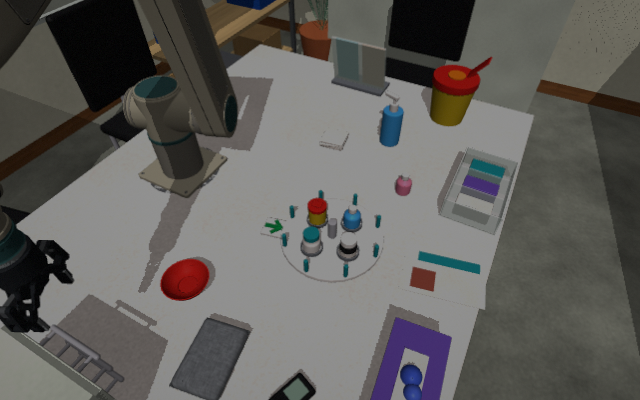

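The top view shows the carousel centred near (333,180), the green arrow at (346,235), and the tub's red lid at (323,199). The teal pegs form a ring. The scene view agrees with this: lid at (317,205), arrow at (275,227). Next I'll measure these from both views.

```bash
cat > h.py <<'E'
import numpy as np,cv2
from scipy.optimize import least_squares
def ray(c,uv):
    uv=np.atleast_2d(np.float64(uv))
    d=cv2.undistortPoints(uv[:,None],np.array([[c['fx'],0,c['cx']],[0,c['fy'],c['cy']],[0,0,1.]]),np.array([c['k1'],0,0,0.]))[:,0]
    E=c['extrinsics'];return E[:3,3],np.c_[d[:,0],-d[:,1],-np.ones(len(d))]@E[:3,:3].T
def at(c,uv,z):
    o,d=ray(c,uv);return o+d*((z-o[2])/d[:,2])[:,None]
def cloud(c):
    v,u=np.mgrid[:400,:640];o,d=ray(c,np.c_[u.ravel(),v.ravel()])
    return (o+d*c['z_map'].reshape(-1,1)).reshape(400,640,3)
def blobs(c,lo,hi,amin=3):
    m=cv2.inRange(cv2.cvtColor(c['color'],cv2.COLOR_RGB2HSV),np.array(lo),np.array(hi))
    n,l,st,ce=cv2.connectedComponentsWithStats(m);return [(ce[i],st[i][4],l==i) for i in range(1,n) if st[i][4]>=amin]
E
python3 - <<'E'
from h import *
import pickle
for n in('top','scene'):
    c=pickle.load(open(n+'.pkl','rb'));P=cloud(c);print(n)
    for nm,lo,hi in(('teal',(80,110,30),(97,255,255)),('red',(0,150,80),(6,255,255)),('green',(55,120,60),(79,255,255))):
        for ce,a,m in blobs(c,lo,hi):
            q=P[m];q=q[c['z_map'][m]>0]
            if len(q)==0: continue
            md=np.median(q,0)
            if .4<md[0]<.85 and -.25<md[1]<.25: print(nm,ce.round(1),a,md.round(3),'ztop',np.percentile(q[:,2],90).round(3))
    for k in((333,179),) if n=='top' else ((332,222),): print(P[k[1],k[0]].round(3))
    h=P[:,:,2];w=(h>.0)&(abs(P[:,:,0]-.65)<.3)&(abs(P[:,:,1])<.4)
E
```

```text
top
teal [334.3 134. ] 7 [ 0.695 -0.047  0.07 ] ztop 0.073
teal [302.7 145.1] 7 [0.663 0.044 0.072] ztop 0.074
teal [365.  147.5] 8 [ 0.652 -0.137  0.071] ztop 0.074
teal [288.5 176. ] 10 [0.573 0.088 0.072] ztop 0.074
teal [377.1 179.1] 8 [ 0.559 -0.169  0.071] ztop 0.074
teal [354.6 186.4] 156 [ 0.538 -0.103  0.092] ztop 0.094
teal [300. 208.] 9 [0.479 0.056 0.071] ztop 0.074
teal [363.1 210.1] 8 [ 0.47  -0.126  0.071] ztop 0.074
teal [331.1 222.1] 8 [ 0.437 -0.033  0.071] ztop 0.073
red [323.1 198.3] 243 [ 0.505 -0.011  0.093] ztop 0.098
green [345.1 232.6] 89 [ 0.406 -0.076  0.012] ztop 0.015
[ 0.56  -0.041  0.087]
scene
teal [320.2 193.8] 18 [0.483 0.053 0.066] ztop 0.072
teal [354.8 198.9] 33 [0.577 0.085 0.057] ztop 0.072
teal [291.6 211.2] 37 [ 0.441 -0.037  0.058] ztop 0.071
teal [377.9 220.9] 41 [0.666 0.042 0.057] ztop 0.072
teal [351.5 217.5] 4 [0.603 0.004 0.075] ztop 0.078
teal [310.9 234. ] 209 [ 0.541 -0.106  0.092] ztop 0.094
teal [284.  239.6] 41 [ 0.473 -0.13   0.054] ztop 0.071
teal [375.8 250.4] 44 [ 0.699 -0.052  0.057] ztop 0.072
teal [305.6 265. ] 42 [ 0.563 -0.174  0.059] ztop 0.073
teal [345.4 270.2] 45 [ 0.656 -0.141  0.056] ztop 0.073
red [316.9 205.6] 238 [ 0.509 -0.017  0.094] ztop 0.098
red [422.8 278.9] 404 [ 0.829 -0.041  0.003] ztop 0.005
green [274.2 226.2] 98 [ 0.407 -0.077  0.013] ztop 0.015
[ 0.568 -0.042  0.086]
```

```bash
python3 - <<'E'
import pickle,cv2
a=pickle.load(open('top.pkl','rb'))['color'][110:260,260:410,::-1]
cv2.imwrite('pics/crop0.png',cv2.resize(a,(600,600),interpolation=cv2.INTER_CUBIC))
E
```

```text
(no output)
```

View pics/crop0.png

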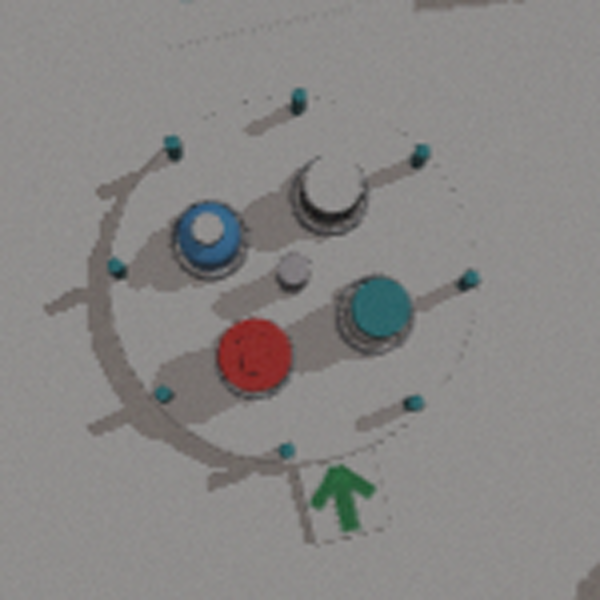

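Both views agree: axis at about (0.568, -0.042), front direction about 192°, tub about 154–155°, pegs at 176.5° + 45k. The table therefore has to turn about +38° (counter-clockwise). I'll use the closed fingers to push the peg at 176.5°, coming in from its left.

```bash
cat >> h.py <<'E'
from scipy.spatial.transform import Rotation
A=np.array([.568,-.042]);RAD=.133
def pose(deg,z,s=1,rad=RAD):
    a=np.radians(deg);y=s*np.array([-np.sin(a),np.cos(a),0]);zz=np.array([0,0,-1.]);x=np.cross(y,zz)
    q=Rotation.from_matrix(np.c_[x,y,zz]).as_quat()[[3,0,1,2]]
    return [*(A+rad*np.array([np.cos(a),np.sin(a)])),z],q
E
python3 - <<'E'
from station import *
from h import *
for s in(1,-1):
    print(s,[None if (j:=ik(*pose(d,.042,s))) is None else np.round(j,2).tolist() for d in(154,180,206)])
s=min((1,-1),key=lambda s:9 if (j:=ik(*pose(180,.2,s))) is None else abs(j[5]));print(s)
set_gripper(0.0);reach(*pose(154,.2,s));servo_line(pose(154,.09,s)[0],vel=.1)
st=read_state();print(st['time'],st['ee_pos'],st['force'],st['gripper_width'])
c=camera('scene');cv2.imwrite('pics/s1.png',cv2.resize(c['color'][120:320,200:460,::-1],(780,600)))
E
```

```text
1 [[-0.11, 0.16, -0.62, 0.79, 0.0, -2.8], [-0.24, 0.14, -0.65, 0.78, 0.0, 2.9], [-0.36, 0.18, -0.6, 0.79, 0.0, 2.33]]
-1 [[-0.11, 0.16, -0.62, 0.79, 0.0, 0.35], [-0.24, 0.14, -0.65, 0.78, 0.0, -0.24], [-0.36, 0.18, -0.6, 0.79, 0.0, -0.81]]
-1
4.275 [0.44916278 0.01621551 0.09062237] [-0.36691614  0.93263297  0.28138238] -0.00012129613580614901
```

View pics/s1.png

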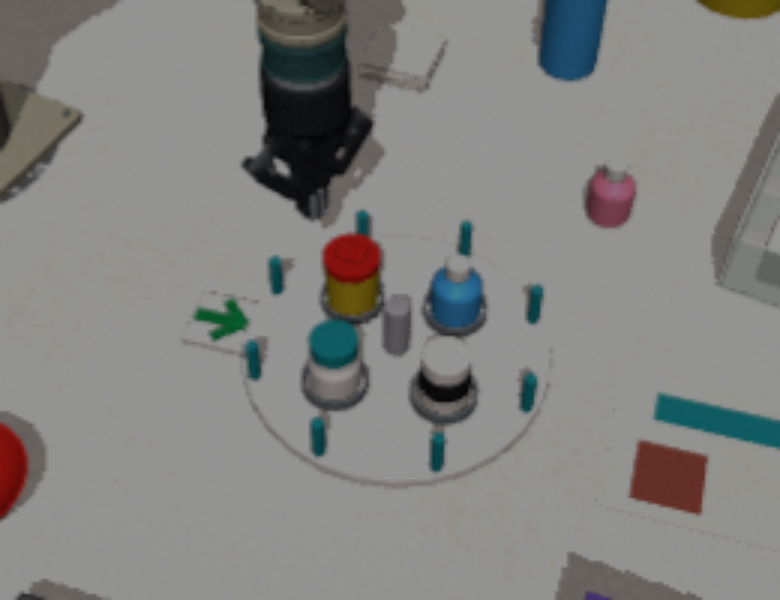

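The closed fingers (tip at 315,210) hang between two pegs, outboard of the tub, and the knuckles spread along the rim. I'll go in slightly higher (TCP z = 0.05) and push a first part of the way.

```bash
python3 - <<'E'
from station import *
from h import *
servo_line(pose(154,.05,-1)[0],vel=.08)
print(read_state()['force'].round(1) if hasattr(read_state()['force'],'round') else read_state()['force'])
for d in np.arange(159,195,5):
    p,q=pose(d,.05,-1);servo_line(p,q,vel=.05)
    st=read_state();print(d,round(st['time'],2),np.round(st['ee_pos'],3),np.round(st['force'],1))
import pickle
for n in('scene','top'): pickle.dump(camera(n),open(n+'.pkl','wb'))
c=pickle.load(open('scene.pkl','rb'));cv2.imwrite('pics/s2.png',cv2.resize(c['color'][120:320,200:460,::-1],(780,600)))
for n in('top','scene'):
    c=pickle.load(open(n+'.pkl','rb'));P=cloud(c)
    for nm,lo,hi in(('teal',(80,110,30),(97,255,255)),('red',(0,150,80),(6,255,255))):
        for ce,a,m in blobs(c,lo,hi,5):
            md=np.median(P[m&(c['z_map']>0)],0)[:2]-A if (m&(c['z_map']>0)).any() else np.ones(2)
            if np.hypot(*md)<.16: print(n,nm,a,'ang',np.degrees(np.arctan2(md[1],md[0])).round(1)%360,'r',np.hypot(*md).round(3))
E
```

```text
[ 1.   0.5 -0.6]
159 5.36 [0.444 0.006 0.051] [0.2 0.2 0.3]
164 5.74 [ 0.44  -0.005  0.05 ] [-0.3 -0.4  0.7]
169 6.12 [ 0.438 -0.016  0.05 ] [-0.9 -0.5 -0. ]
174 6.51 [ 0.436 -0.028  0.05 ] [ 0.1 -1.1 -0.6]
179 6.89 [ 0.435 -0.039  0.05 ] [0.  0.5 0.3]
184 7.28 [ 0.435 -0.051  0.05 ] [-0.2  0.4 -0.1]
189 7.66 [ 0.437 -0.063  0.05 ] [ 0.2 -0.5 -0.5]
194 8.04 [ 0.439 -0.074  0.05 ] [0.5 0.4 0.4]
top teal 7 ang 338.8 r 0.128
top teal 9 ang 24.7 r 0.128
top teal 7 ang 292.8 r 0.129
top teal 10 ang 69.4 r 0.13
top teal 160 ang 269.0 r 0.067
top teal 10 ang 247.4 r 0.129
top teal 10 ang 114.2 r 0.13
top teal 8 ang 158.0 r 0.131
top red 193 ang 177.5 r 0.068
scene teal 278 ang 208.4 r 0.158
scene teal 250 ang 206.6 r 0.1
scene teal 223 ang 208.6 r 0.125
scene teal 33 ang 112.8 r 0.128
scene teal 27 ang 158.8 r 0.127
scene teal 37 ang 67.6 r 0.128
scene teal 51 ang 204.5 r 0.13
scene teal 41 ang 22.3 r 0.13
scene teal 217 ang 272.3 r 0.071
scene teal 43 ang 249.9 r 0.131
scene teal 43 ang 337.6 r 0.132
scene teal 43 ang 293.7 r 0.132
scene red 251 ang 185.1 r 0.065
```

View pics/s2.png

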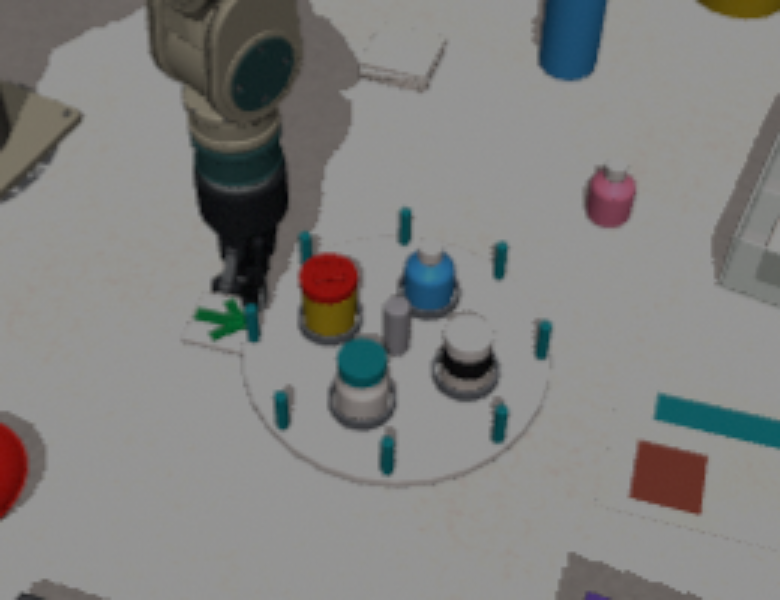

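The push works. The peg is now at 203.5°, so the tub's pocket is at 181°, and it needs 11° more. I'll finish the push, back off, lift and check.

```bash
python3 - <<'E'
from station import *
from h import *
import pickle
for d in(198,202,205): servo_line(*pose(d,.05,-1),vel=.04)
for d in(202,196,190): servo_line(*pose(d,.05,-1),vel=.06)
servo_line(pose(190,.2,-1)[0],vel=.12)
reach([.33,-.4,.25],pose(205,.2,-1)[1]);dwell(.3)
print(read_state()['time'])
for n in('top','scene'):
    c=camera(n);P=cloud(c);ok=c['z_map']>0
    cv2.imwrite(f'pics/{n}3.png',cv2.resize(c['color'][110:290,220:410,::-1],(633,600)))
    pg=[]
    for nm,lo,hi in(('teal',(80,110,30),(97,255,255)),('red',(0,150,80),(6,255,255)),('green',(55,120,60),(79,255,255))):
        for ce,a,m in blobs(c,lo,hi,5):
            if not (m&ok).any(): continue
            p=np.median(P[m&ok],0)
            if np.hypot(*(p[:2]-A))>.19: continue
            if nm=='teal' and a<60 and np.hypot(*(p[:2]-A))>.11: pg.append(p)
            if nm=='red': r=at(c,ce,.096 if n=='top' else p[2])[0]
            if nm=='green': g=at(c,ce,.012)[0]
    pg=np.array(pg);f=least_squares(lambda t:np.hypot(*(pg[:,:2]-t).T)-.13,A).x;ar=f-g[:2];L=np.hypot(*ar);ar/=L
    d=r[:2]-f;print(n,len(pg),'axis',f.round(4),'arrow L',L.round(3),'front',np.degrees(np.arctan2(*-ar[::-1])).round(1)%360,'tub along',(d@ar).round(4),'side',(ar[0]*d[1]-ar[1]*d[0]).round(4),
     'peg phase',(np.degrees(np.arctan2(*(pg[:,:2]-f).T[::-1]))%45).round(1))
E
```

```text
13.3
top 8 axis [ 0.5664 -0.0416] arrow L 0.166 front 192.1 tub along -0.0681 side 0.0014 peg phase [34.6 34.9 34.2 34.9 34.1 35.4 34.  34.7]
scene 8 axis [ 0.5695 -0.0439] arrow L 0.168 front 191.0 tub along -0.0673 side -0.0031 peg phase [34.5 34.6 34.5 34.2 34.7 34.2 35.  34.8]
```

View pics/top3.png

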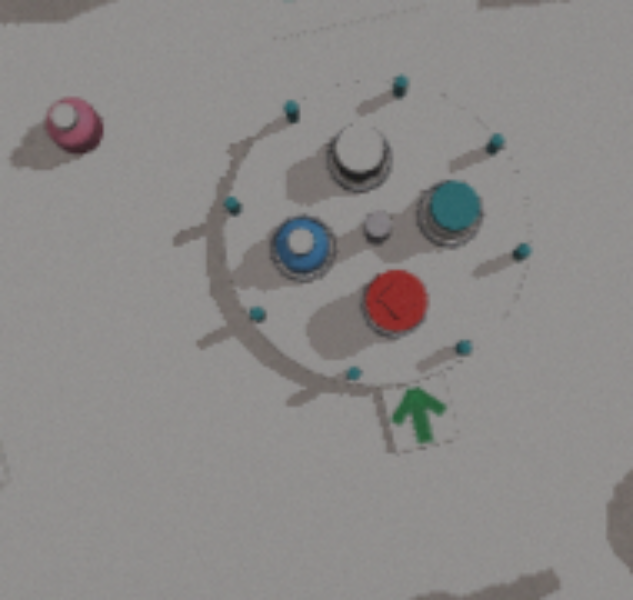

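The tub (crop pixel 396,302) lies on the line from the post (378,227) to the arrow (418,415). Its sideways error is between -3 and +1.4 mm. All four supplies are upright and the arm is clear.

```bash
python3 -c "
from station import *
print(finish_job())"
```

```text
the job is handed in; nothing more can be done
None
```

The job is handed in: the sharps tub stands at the front within about 3 mm of the arrow's line, all four supplies are upright in their pockets, and the arm is clear; the hand-in call returned no verdict.

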